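# Turn the rolling mill's star wheel until its oil cup is upright

### The job

The rolling mill is to be oiled: push spoke after spoke of its star wheel with the fingertips until the oil cup on the wheel points straight up, then leave the wheel standing still. Push the spokes gently and do not grip them or send the wheel spinning. Keep off the oil cup itself, and leave the other things on the bench where they are.

Things in the scene. Friction and masses are not known exactly. Their poses are not given: they have to be found in the camera images.
- spokes: the star wheel's 5 straight steel spokes, 12 mm thick, 72 degrees apart, with 18 mm balls on the ends (outermost 121 mm from the hub). Origin: the hub, in the plane of the spokes, 165 mm above the worktop. Turns with the wheel: x = the level axle, pointing into the mill, away from the robot; z = from the hub to the oil cup. Spokes lie 36 and 108 degrees to either side of z and opposite it.
- mill: small bench rolling mill, grey cast frame fixed to the worktop, front towards the robot within 0.3 rad. Origin: centre of its 150x160 mm foot, at worktop height; x points to its back. The star wheel stands upright at its front, 85 mm before the origin: a 92 mm disc, 20 mm thick, with spokes. The frame behind begins 44 mm behind the spoke plane and is 207 mm high, 104 wide.
- oil_cup: oil cup on the edge of the star wheel's disc, midway between two spokes: a steel stub 30 mm long, 22 mm across its cap, thicker and much shorter than the spokes. Origin at its foot, 46 mm from the hub; its z axis points outward along the cup, whose outer end is 76 mm from the hub. Fixed to the wheel.
- star_wheel (a joint): angle of the star wheel, rad: 0 (or any whole number of turns) when the oil cup points straight up; growing clockwise as seen from the robot. It turns freely either way, at least two whole turns, against an even friction of 0.15 N m (about 2 N at 90 mm from the hub), and stays where it is left.
- tape_roll: white tape roll lying flat, 87 across, 24 high; loose bystander (mm). Origin at the centre of its underside.
- notebook: notebook lying flat, 148x105x12; loose bystander (mm). Origin at the centre of its underside.
- tweezers_b: dark tweezers, 137 long; loose bystander (mm). Origin at the centre of its underside.
- half_brick: piece of brown brick, 60x61x30; loose bystander (mm). Origin at the centre of its underside.
- jar_salt: white jar with a blue lid, 52 across, 60 high; loose bystander (mm). Origin at the centre of its underside.
- jar_oil_sand: brown jar with a black lid, 60 across, 88 high; loose bystander (mm). Origin at the centre of its underside.
- scriber: scriber, 130 long; loose bystander (mm). Origin at the centre of its underside.

How it is judged (in metres and radians):
At the end, for the whole second after the job is handed in: the oil cup points straight up within 0.12 rad (7 degrees) and the wheel stands still (under 0.05 rad/s) (angle between oil_cup's own z axis and vertical below 0.12 rad and velocity of joint star_wheel between -0.05 and 0.05 rad/s); the robot touches nothing.
It fails at once if the wheel is sent spinning (over 6 rad/s) (velocity of joint star_wheel above 6 rad/s or velocity of joint star_wheel below -6 rad/s).
It fails at once if a spoke is gripped or pressed hard (fingers over 35 N on the spokes) (contact force between the fingers and spokes above 35 N).
It fails at once if the oil cup is pushed or gripped (over 3 N) (contact force between any of the fingers, the arm and oil_cup above 3 N).
It fails at once if a bystander is moved, lifted or carried (over 25 mm) (distance of any of tape_roll, notebook, tweezers_b, half_brick, jar_salt, jar_oil_sand, scriber from where it was at the start of the episode above 0.025 m).
It also fails if it takes over 51 s, if anything falls off the work surface, if the arm or the gripper's body presses on something with over 40 N, if the wrist force passes 120 N, or if a joint passes its speed limit or range.

### The arm

A 6-joint arm with a two-finger parallel gripper is mounted at the origin on a cart in front of the work surface, level with it; the furniture and walls round the work are solid. World frame = base frame: x ahead of the robot, y to its left, z up, the work surface at z = 0. Lengths are in m, angles in degrees, forces in N, time in s.
With the tool pointing down it reaches from about 0.3 to 0.75 m from the base axis. Payload 8.5 kg.
Tool frame: the origin (TCP) lies at the very end of the fingers, on their centre line; the grasp point (between the pads) lies 19 mm behind it (env.tcp_to_grasp is the distance from the TCP to the grasp point, in m); z points along the fingers, y is the line along which they close (so a half turn about z gives the same grasp; the last joint's range is limited). The gripper opens to 85 mm and grips with 20 to 120 N. Pads are 22 mm wide; open, the fingers measure 114 mm over their backs; the gripper's body (76 mm by 85 mm) begins 54 mm behind the grasp point. The pads swing forward as they close: fully open they stand 13 mm farther back than shut.
Start: joints at [-76.392, 21.807, 74.336, -0, 83.858, -12.336], TCP at [0.241, -0.495, 0.231] pointing down, gripper open.
Joint ranges: [-178.18, 178.18], [-50.72, 133.34], [12.68, 142.11], [-81.47, 261.47], [9.98, 163.14], [-165.26, 165.26]. Speed limits (degrees/s): [136.94, 136.94, 180, 180, 180, 180].

### API

Orientations are given as a 3x3 rotation matrix whose columns are the frame's x, y, z axes.
In Python, from rig import status, get_image, env gives the robot as it stands.
- The arm moves only by the shell command python3 -m handwheel 'ROWS' [FORCE]. ROWS is text: rows parted by semicolons, each of 7 numbers parted by spaces: the shift along the world's x, y, z in cm, then the turn, a rotation vector about the world's x, y, z in degrees, then the opening, from 0 (shut) to 1 (fully open). In form: dx dy dz wx wy wz gripper; .... A call has 1 to 8 rows; each row is the pose to reach, as a shift and turn from the pose commanded when the call began; what a row does not reach only later rows make up. A row lasts 1/12 s, in which the tool goes at most 41.7 mm and 7.16 degrees, less where a joint would pass 70% of its speed; a pose out of reach is approached as far as the arm can. A call with a gripper value outside its range is refused whole. The fingers move at their own pace and stop on an object; FORCE is the grip in N (left out, the last holds). Time passes only in rows, so rows that repeat a pose let the fingers close. It gives the time, the measured TCP pose, the force, the opening and the grip force at its end, in the units of the state.
- status.observe(): the state, without advancing time (a new reading comes with each control period).
- get_image(name): name is "side" or "top"; returns a dict with "color" (400x640x3 uint8, red, green, blue), "vertical_fov" (degrees; the focal length in pixels is half the picture's height over the tangent of half this angle, whatever the lens; pixels are square), "cx", "cy" (the principal point, pixels), "k1" (the pictures are not rectified: a ray, as slopes to the right and down, at radius r is drawn at 1 + k1 r^2 times it, then the intrinsics apply), "xyz" and "orientation" of the camera in the world. Camera axes: x right, y down, z forward; pixel columns grow to the right and rows downward; lengths in m; the calibration is good to about 2 mm. A picture is of the moment at which its call begins. There is no depth.
- env.close_job(): hands the job in; it is judged then, once.
The state is a dict: "time_s": time; "q": joint angles; "qvel": joint speeds; "joint_efforts": joint torques, N m; "position": TCP position; "tool_rot": TCP orientation; "ft_force": force on the tool from outside, world axes, zero at the start; "wrist_torque": the same for the moment, N m; "grip_width": finger opening in m; "gripper_force": force on a finger pad.
Only numpy, scipy, OpenCV 4.12 (cv2) and the standard library are available. Lean on these libraries where they do the work, as an engineer would, in place of code of your own. Each camera call takes 0.05 s, during which the arm holds its last target. There are 200 camera calls.

## Working session

There is one attempt and no reset: what is moved stays moved. The work goes in short steps, Python scripts to look and compute and a shell command to move; the robot and the scene stay as the last step left them, time stands still between calls to the robot, and variables do not carry over. Pictures are saved under pics/ and viewed, at most 10 in all, crops included, and the job is handed in when it is done.

```bash
mkdir -p pics; ls; python3 - <<'E'
from rig import status,get_image,env
import cv2
for n in("side","top"):
    g=get_image(n); cv2.imwrite(f"pics/{n}0.png",g["color"][:,:,::-1])
    print(n,{k:v for k,v in g.items() if k!="color"})
s=status.observe();print(s["time_s"],s["position"],s["tool_rot"])
E
```

```text
pics
side {'vertical_fov': 42.78627559654343, 'cx': 316.8581027280311, 'cy': 204.0024969749098, 'k1': -0.008899435747634186, 'xyz': array([-0.32685199,  0.06395885,  0.61953114]), 'orientation': array([[ 0.08442862, -0.46381508,  0.88189987],
       [-0.9961059 , -0.01673111,  0.08656278],
       [-0.02539395, -0.88577404, -0.46342152]])}
top {'vertical_fov': 56.76765569265301, 'cx': 312.03626991877655, 'cy': 201.146034963663, 'k1': -0.07260178453439653, 'xyz': array([0.51950537, 0.14488926, 1.00646834]), 'orientation': array([[-0.0102621 , -0.99848085,  0.05413571],
       [-0.99984782,  0.01100986,  0.01353245],
       [-0.01410792, -0.0539886 , -0.99844189]])}
0.1 [ 0.24055364 -0.49433018  0.23079494] [[ 8.99214357e-01  4.37508232e-01 -2.96861259e-04]
 [ 4.37508250e-01 -8.99213564e-01  1.22389589e-03]
 [ 2.68522855e-04 -1.23042400e-03 -9.99999207e-01]]
```

View pics/side0.png

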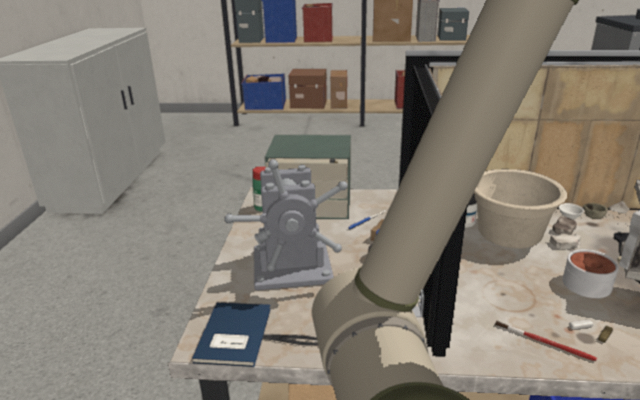

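View pics/top0.png

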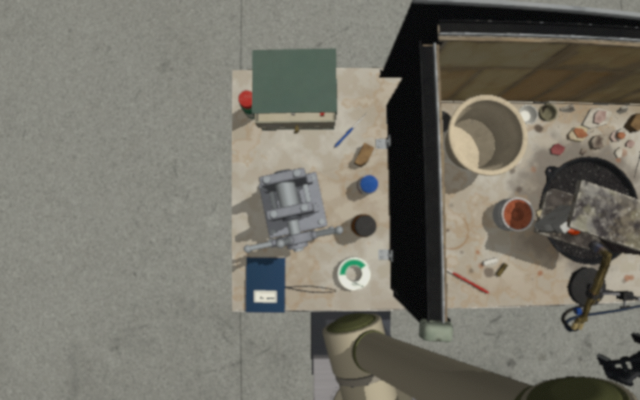

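The side view shows the wheel with its hub near (291,226), and ball ends near (231,217), (274,165), (342,186) and (336,253). The top view shows the wheel near (293,240), and a black partition at columns 390–440 between the arm and the mill. I'll enlarge the wheel and measure.

```bash
cat > h.py <<'E'
import numpy as np, cv2
from rig import status,get_image,env
def K(g):
    f=200/np.tan(np.radians(g["vertical_fov"]/2)); return np.array([[f,0,g["cx"]],[0,f,g["cy"]],[0,0,1.]]),np.array([g["k1"],0,0,0.])
def ray(g,p):
    k,d=K(g); u=cv2.undistortPoints(np.array([[p]],float),k,d)[0,0]
    v=g["orientation"]@np.array([u[0],u[1],1]); return g["xyz"],v/np.linalg.norm(v)
def plane(g,p,p0,n):
    o,v=ray(g,p); return o+v*(np.dot(np.array(p0)-o,n)/np.dot(v,n))
def proj(g,P):
    k,d=K(g); R=g["orientation"].T; P=np.atleast_2d(P).astype(float)
    return cv2.projectPoints(P,cv2.Rodrigues(R)[0],-R@g["xyz"],k,d)[0][:,0]
E
python3 - <<'E'
from h import *
g=get_image("side");t=get_image("top")
a=cv2.resize(g["color"][140:300,190:370],None,fx=4,fy=4,interpolation=3)[:600]
cv2.imwrite("pics/s1.png",a[:,:,::-1])
a=cv2.resize(t["color"][150:310,220:400],None,fx=3.7,fy=3.7,interpolation=3)
cv2.imwrite("pics/t1.png",a[:,:,::-1])
for p in [(293,240)]: print(plane(t,p,[0,0,.165],[0,0,1]))
# wall: top/bottom
for p in[(398,295),(436,322),(436,45),(412,3),(395,78)]: print(p,plane(t,p,[0,0,0],[0,0,1]),plane(t,p,[0,0,.3],[0,0,1]))
E
```

```text
[0.47736332 0.20037473 0.165     ]
(398, 295) [ 0.31765152 -0.07106816  0.        ] [ 0.37781849 -0.00669731  0.3       ]
(436, 322) [ 0.24273617 -0.17371739  0.        ] [ 0.32523331 -0.07874968  0.3       ]
(436, 45) [ 1.01383303 -0.19774142  0.        ] [ 0.86648781 -0.09561282  0.3       ]
(412, 3) [ 1.1413784  -0.13473118  0.        ] [ 0.95601548 -0.05138417  0.3       ]
(395, 78) [ 0.91660799 -0.07718258  0.        ] [ 0.79824283 -0.01098919  0.3       ]
```

View pics/s1.png

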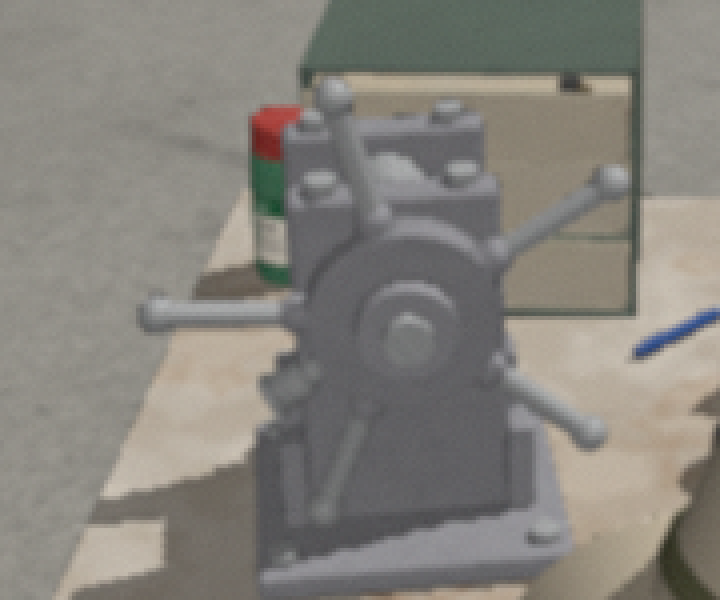

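View pics/t1.png

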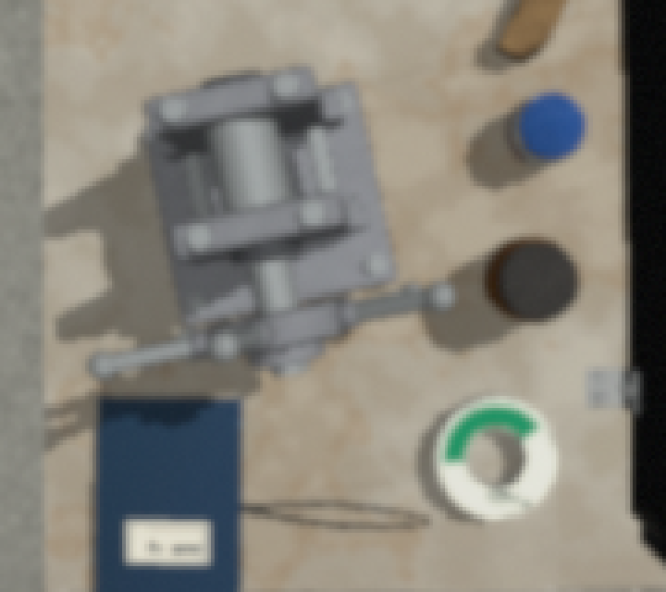

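The crops (side ×4 from (190,140), top ×3.7 from (220,150)) show five ball ends in the side view at crop (333,97), (610,181), (592,432), (325,505) and (155,313). The oil cup is at (287,388), between the left and bottom spokes. In the top crop, balls are at (442,295), (103,363) and (224,343). I'll fit hub, yaw and angle to these points.

```bash
cat > fit.py <<'E'
from h import *
from scipy.optimize import least_squares
def axes(yaw):
    return np.array([np.cos(yaw),np.sin(yaw),0]),np.array([np.sin(yaw),-np.cos(yaw),0])  # axle in, right seen from robot
def pt(h,yaw,phi,r): # phi clockwise from up seen from robot
    return np.array([h[0],h[1],.165])+r*(np.sin(phi)*axes(yaw)[1]+np.cos(phi)*np.array([0,0,1]))
E
python3 - <<'E'
from fit import *
g=get_image("side");t=get_image("top")
S=np.array([(333,97),(610,181),(592,432),(325,505),(155,313)])/4+[190,140]
T=np.array([(442,295),(103,363),(224,343)])/3.7+[220,150]
# spoke order clockwise from cup: cup is between bottom(3) and left(4): left = cup+36
off=np.radians([108,180,252,324,36])
def f(p):
    P=[pt(p[:2],p[2],p[3]+o,.112) for o in off]
    return np.r_[(proj(g,P)-S).ravel(),(proj(t,[P[1],P[4],P[0]])-T).ravel()]
r=least_squares(f,[.47,.2,.2,-2.2]);print(r.x,np.degrees(r.x[2:]),np.round(r.fun,1))
for o in off: print(np.degrees(r.x[3]+o)%360,pt(r.x[:2],r.x[2],r.x[3]+o,.112))
print(proj(g,pt(r.x[:2],r.x[2],r.x[3],.06)))
# bystanders
for n,p,z in[("tape",(495,458),.02),("jaroil",(532,280),.088),("jarsalt",(551,127),.06),("nb",(168,500),.012),("nbcorner",(240,400),.012)]:
    print(n,plane(t,np.array(p)/3.7+[220,150],[0,0,z],[0,0,1]))
# wall height: same edge side view top front corner
for p in [(437,352),(436,60),(407,58),(410,150)]:
    print(p,plane(g,p,[0,0,0],[0,0,1]),plane(g,p,[0,-.06,0],[0,1,0]))
E
```

```text
[ 0.48224902  0.19164649  0.1936333  -2.12074277] [  11.09437084 -121.50961003] [-0.4 -0.4  0.   0.  -0.7 -0.4  0.1  0.3  0.3 -0.1  0.2  0.2  0.2 -0.2
  0.3  0.2]
346.4903899708546 [0.47721437 0.21732167 0.27390104]
58.490389970854636 [0.50062294 0.09794509 0.22353586]
130.49038997085464 [0.49863938 0.10806066 0.0922761 ]
202.49038997085464 [0.47400489 0.23368901 0.0615183 ]
274.4903899708546 [0.46076351 0.30121603 0.17376869]
[[264.28477689 234.61807866]]
tape [0.37923914 0.04973051 0.02      ]
jaroil [0.50707559 0.02983934 0.088     ]
jarsalt [0.61244807 0.01127456 0.06      ]
nb [0.34972522 0.28546987 0.012     ]
nbcorner [0.4215205  0.23267829 0.012     ]
(437, 352) [ 0.32735304 -0.06651373  0.        ] [ 0.2946924  -0.06        0.03092957]
(436, 60) [ 2.59157868 -0.33583102  0.        ] [ 0.57803666 -0.06        0.42743931]
(407, 58) [ 2.64920933 -0.18088403  0.        ] [ 1.17986591 -0.06        0.30587542]
(410, 150) [ 1.23949436 -0.09074658  0.        ] [ 0.9281944  -0.06        0.12312731]
```

The fit is within 0.7 px: hub (0.482, 0.192), yaw 11°, cup at −121.5°. The plan is to keep the tool vertical with fingers shut and push the top spokes to the right, spoke −13° to +34° and then the next one to +36°. First I need the height of the partition.

```bash
python3 - <<'E'
from fit import *
g=get_image("side");t=get_image("top")
for x in(.3,.33,.36):
  for p in[(440,97),(438,75)]: print(x,p,plane(g,p,[x,0,0],[1,0,0]))
for z in(.3,.35,.4,.45): print(z,plane(t,(437,322),[0,0,z],[0,0,1]))
a=np.hstack([cv2.resize(g["color"][40:190,390:490],None,fx=4,fy=4),cv2.resize(t["color"][240:390,380:480],None,fx=4,fy=4)])
cv2.imwrite("pics/w.png",a[:,:,::-1])
H=np.array([.48225,.19165]);R=axes(.1936)[1]
for L in(-.11,-.08,-.05,.03,.05): print(L,H+L*R[:2])
print("tool y->axle: want tool_rot y col", axes(.1936)[0])
E
```

```text
0.3 (440, 97) [ 0.3        -0.03036868  0.44160115]
0.3 (438, 75) [ 0.3        -0.02572305  0.46861864]
0.33 (440, 97) [ 0.33       -0.03488302  0.43308574]
0.33 (438, 75) [ 0.33       -0.03001506  0.46139625]
0.36 (440, 97) [ 0.36       -0.03939737  0.42457034]
0.36 (438, 75) [ 0.36       -0.03430708  0.45417385]
0.3 [ 0.32518855 -0.08067409  0.3       ]
0.35 [ 0.33894124 -0.06470994  0.35      ]
0.4 [ 0.35269394 -0.04874579  0.4       ]
0.45 [ 0.36644663 -0.03278163  0.45      ]
-0.11 [0.46108678 0.29959498]
-0.08 [0.46685857 0.27015544]
-0.05 [0.47263036 0.2407159 ]
0.03 [0.48802179 0.16221046]
0.05 [0.49186964 0.1425841 ]
tool y->axle: want tool_rot y col [0.98131798 0.19239288 0.        ]
```

View pics/w.png

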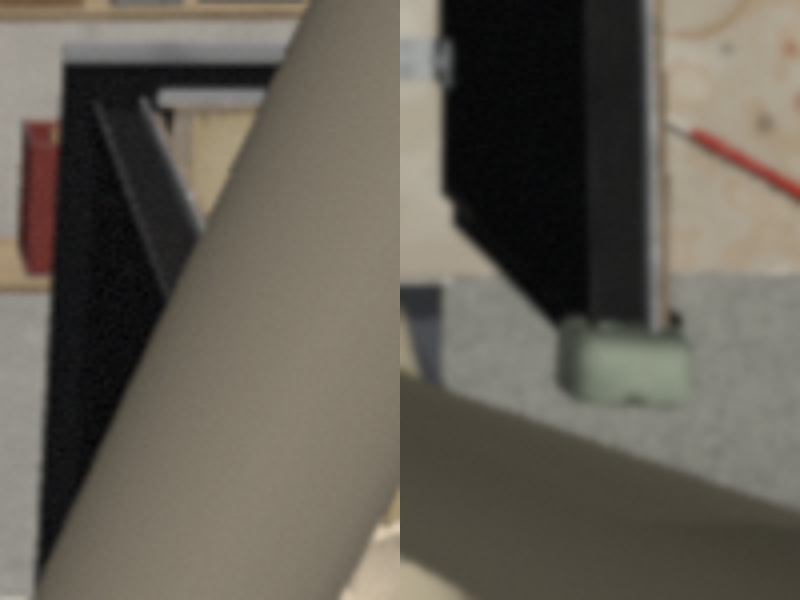

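The left half shows the partition running back to about px (415,65). The right half (top view) shows its top surface at columns 426–441, with the base corner near (392,288) and a grey-green block at (437,331) on its front end. I'll solve for its height.

```bash
python3 - <<'E'
from fit import *
g=get_image("side");t=get_image("top")
print(plane(t,(392,290),[0,0,0],[0,0,1]))
for z in(.3,.35,.4,.45,.5,.55):
  print(z,[plane(t,p,[0,0,z],[0,0,1])[:2].round(3) for p in((422,320),(426,300),(441,300),(420,340),(453,340))])
for x in(.8,.9,1.): print(x,[plane(g,p,[x,0,0],[1,0,0]).round(3) for p in((414,65),(427,65))])
s=status.observe();print(s["q"],s["tool_rot"])
E
```

```text
[ 0.33137544 -0.05498156  0.        ]
0.3 [array([ 0.33 , -0.052]), array([ 0.367, -0.06 ]), array([ 0.367, -0.089]), array([ 0.292, -0.048]), array([ 0.29 , -0.111])]
0.35 [array([ 0.343, -0.038]), array([ 0.378, -0.046]), array([ 0.378, -0.072]), array([ 0.308, -0.034]), array([ 0.306, -0.093])]
0.4 [array([ 0.357, -0.024]), array([ 0.389, -0.031]), array([ 0.388, -0.056]), array([ 0.324, -0.02 ]), array([ 0.323, -0.075])]
0.45 [array([ 0.37, -0.01]), array([ 0.4  , -0.017]), array([ 0.399, -0.039]), array([ 0.34 , -0.007]), array([ 0.339, -0.057])]
0.5 [array([0.383, 0.004]), array([ 0.41 , -0.002]), array([ 0.41 , -0.023]), array([0.356, 0.007]), array([ 0.355, -0.039])]
0.55 [array([0.397, 0.018]), array([0.421, 0.012]), array([ 0.421, -0.006]), array([0.372, 0.02 ]), array([ 0.371, -0.021])]
0.8 [array([ 0.8  , -0.045,  0.37 ]), array([ 0.8  , -0.072,  0.37 ])]
0.9 [array([ 0.9  , -0.054,  0.348]), array([ 0.9  , -0.084,  0.348])]
1.0 [array([ 1.   , -0.064,  0.326]), array([ 1.   , -0.096,  0.326])]
[-7.63919216e+01  2.18081976e+01  7.43402282e+01 -8.13128997e-04
  8.38565919e+01 -1.23367127e+01] [[ 8.99215369e-01  4.37506251e-01 -3.43190512e-05]
 [ 4.37506252e-01 -8.99215365e-01  8.17980002e-05]
 [ 4.92691824e-06 -8.85688184e-05 -9.99999996e-01]]
```

```bash
python3 -m handwheel '0 0 4 0 0 0 0; 0 0 8 0 0 0 0; 0 0 12 0 0 0 0; 0 0 16 0 0 0 0; 0 0 20 0 0 0 0; 0 0 24 0 0 0 0; 0 0 26 0 0 0 0; 0 0 27 0 0 0 0' 20
python3 -m handwheel '1 3.6 0 0 0 4 0; 2 7.2 0 0 0 8 0; 3 10.8 0 0 0 12 0; 4 14.4 0 0 0 16 0; 5 18 0 0 0 20 0; 6 21.6 0 0 0 24 0; 7 25.2 0 0 0 28 0; 8 28.8 0 0 0 32 0'
```

```text
time_s: 1.17
position: [0.2406, -0.4943, 0.5048]
tool_rot: [[0.899, 0.437, 0.001], [0.437, -0.899, -0.006], [-0.001, 0.006, -1.0]]
ft_force: [-0.8, -0.1, -1.3]
grip_width: -0.0005
gripper_force: 0.0
time_s: 1.83
position: [0.3205, -0.2047, 0.5015]
tool_rot: [[0.528, 0.849, 0.0], [0.849, -0.528, -0.0], [-0.0, 0.001, -1.0]]
ft_force: [1.0, 0.1, 0.1]
grip_width: -0.0
gripper_force: 0.0
```

```bash
python3 -m handwheel '1 3.6 0 0 0 4 0; 2 7.2 0 0 0 8 0; 3 10.8 0 0 0 12 0; 4 14.4 0 0 0 16 0; 5 18 0 0 0 20 0; 6 21.6 0 0 0 24 0; 7 25.2 0 0 0 28 0; 8 28.8 0 0 0 32 0'
python3 -m handwheel '1 3.6 0 0 0 4 0; 2 7.2 0 0 0 8 0; 3 10.8 0 0 0 11 0; 4 14.4 0 0 0 11 0; 5 18 0 0 0 11 0; 6 21 0 0 0 11 0; 6 22 0 0 0 11 0; 6 22 0 0 0 11 0'
```

```text
time_s: 2.5
position: [0.4004, 0.0835, 0.5016]
tool_rot: [[-0.003, 1.0, 0.001], [1.0, 0.003, -0.0], [-0.0, 0.001, -1.0]]
ft_force: [1.1, -2.0, 0.1]
grip_width: -0.0
gripper_force: 0.0
time_s: 3.17
position: [0.4609, 0.3034, 0.5]
tool_rot: [[-0.193, 0.981, -0.002], [0.981, 0.193, -0.001], [-0.0, -0.002, -1.0]]
ft_force: [-0.4, -0.5, 0.0]
grip_width: 0.0
gripper_force: 0.0
```

```bash
python3 -m handwheel '0.8 -4.3 -4 0 0 0 0; 0.8 -4.3 -8 0 0 0 0; 0.8 -4.3 -12 0 0 0 0; 0.8 -4.3 -16 0 0 0 0; 0.8 -4.3 -20 0 0 0 0; 0.8 -4.3 -23 0 0 0 0; 0.8 -4.3 -25 0 0 0 0; 0.8 -4.3 -26 0 0 0 0'
python3 - <<'E'
from h import *
g=get_image("side")
cv2.imwrite("pics/s2.png",cv2.resize(g["color"][100:300,180:380],None,fx=3,fy=3)[:,:,::-1])
E
```

```text
time_s: 3.83
position: [0.4671, 0.2566, 0.2389]
tool_rot: [[-0.188, 0.982, -0.004], [0.982, 0.188, -0.001], [-0.001, -0.004, -1.0]]
ft_force: [-0.4, 0.4, -0.2]
grip_width: -0.0001
gripper_force: 0.0
```

View pics/s2.png

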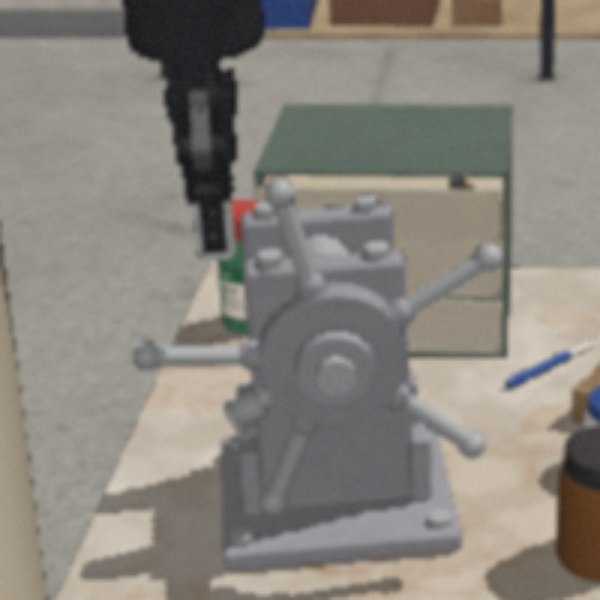

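The fingertips are at crop (212,250), just left of the top spoke (ball at (281,190)) and clear of everything. Now the first push to the right.

```bash
python3 -m handwheel '0.15 -0.8 0 0 0 0 0; 0.3 -1.6 0 0 0 0 0; 0.45 -2.35 0 0 0 0 0; 0.6 -3.0 0 0 0 0 0; 0.7 -3.6 0 0 0 0 0; 0.8 -4.2 0 0 0 0 0; 0.95 -4.8 0 0 0 0 0; 1.05 -5.4 0 0 0 0 0'
python3 -m handwheel '0.1 -0.6 0 0 0 0 0; 0.25 -1.2 0 0 0 0 0; 0.35 -1.8 0 0 0 0 0; 0.45 -2.4 0 0 0 0 0; 0.6 -3.0 0 0 0 0 0; 0.7 -3.6 0 0 0 0 0; 0.8 -4.1 0 0 0 0 0; 0.8 -4.1 0 0 0 0 0'
python3 - <<'E'
from h import *
g=get_image("side");t=get_image("top")
a=np.hstack([cv2.resize(g["color"][120:300,190:370],None,fx=3,fy=3),cv2.resize(t["color"][180:300,220:360],None,fx=1.8,fy=4.5)])
a=cv2.resize(g["color"][140:300,190:370],None,fx=4,fy=4,interpolation=3)[:600]
cv2.imwrite("pics/s3.png",a[:,:,::-1])
E
```

```text
time_s: 4.55
position: [0.4793, 0.2039, 0.2414]
tool_rot: [[-0.19, 0.982, 0.0], [0.982, 0.19, 0.0], [0.0, 0.0, -1.0]]
ft_force: [0.5, 2.4, 1.1]
grip_width: -0.0001
gripper_force: 0.8
time_s: 5.22
position: [0.4874, 0.1623, 0.2414]
tool_rot: [[-0.189, 0.982, 0.0], [0.982, 0.189, -0.001], [-0.001, 0.0, -1.0]]
ft_force: [-0.4, -0.1, 0.1]
grip_width: 0.0
gripper_force: 0.0
```

View pics/s3.png

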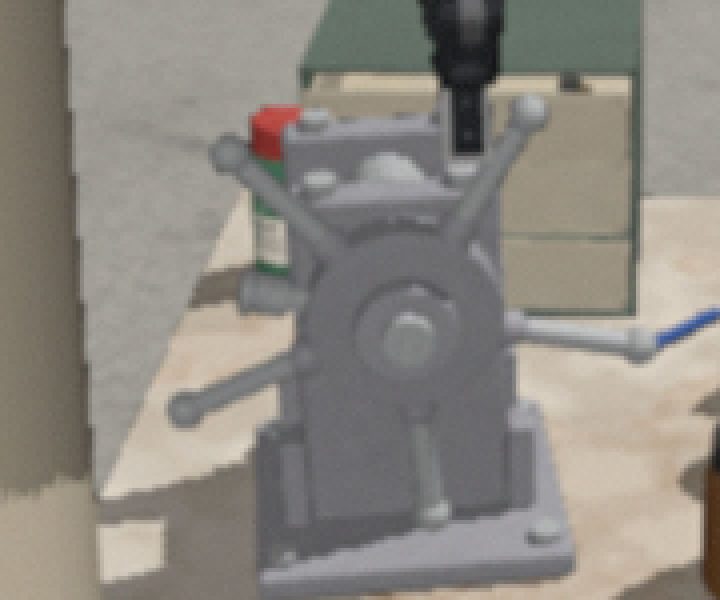

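The pushed spoke's ball is now at crop (532,110). The next ball is at (228,152) and the cup at (265,293). I'll compute the angle.

```bash
cat > ang.py <<'E'
from fit import *
def angles(g,pts):
    yaw=.1936;H=[.48225,.19165,.165];n,R=axes(yaw)
    for p in pts:
        d=plane(g,np.array(p)/4+[190,140],H,n)-H
        print(p,"phi %.1f r %.1f"%(np.degrees(np.arctan2(d@R,d[2])),1000*np.linalg.norm(d)))
E
python3 - <<'E'
from ang import *
angles(get_image("side"),[(228,152),(532,110),(643,344),(434,512),(185,411)])
E
```

```text
(228, 152) phi -40.3 r 112.3
(532, 110) phi 32.5 r 113.5
(643, 344) phi 103.8 r 114.2
(434, 512) phi 175.4 r 112.5
(185, 411) phi -113.0 r 113.0
```

```bash
python3 -m handwheel '-0.1 0.5 1 0 0 0 0; -0.1 0.5 4 0 0 0 0; -0.1 0.5 8 0 0 0 0; -0.1 0.5 11 0 0 0 0; -0.8 4 11 0 0 0 0; -1.5 7.5 11 0 0 0 0; -2.2 11 11 0 0 0 0; -2.6 13.2 11 0 0 0 0'
python3 -m handwheel '0 0 0 0 0 0 0; 0 0 -3 0 0 0 0; 0 0 -6 0 0 0 0; 0 0 -9 0 0 0 0; 0 0 -11 0 0 0 0; 0 0 -11 0 0 0 0'
```

```text
time_s: 6.03
position: [0.4601, 0.2981, 0.3515]
tool_rot: [[-0.191, 0.982, 0.0], [0.982, 0.191, 0.0], [0.0, 0.0, -1.0]]
ft_force: [0.6, 0.0, 0.8]
grip_width: -0.0001
gripper_force: 0.0
time_s: 6.53
position: [0.4597, 0.2945, 0.2374]
tool_rot: [[-0.19, 0.982, -0.007], [0.982, 0.19, -0.003], [-0.002, -0.008, -1.0]]
ft_force: [-0.1, -1.1, 1.4]
grip_width: 0.0004
gripper_force: 0.0
```

```bash
python3 -m handwheel '0.1 -0.6 0 0 0 0 0; 0.25 -1.2 0 0 0 0 0; 0.35 -1.8 0 0 0 0 0; 0.45 -2.4 0 0 0 0 0; 0.6 -3.0 0 0 0 0 0; 0.7 -3.6 0 0 0 0 0; 0.85 -4.2 0 0 0 0 0; 0.95 -4.8 0 0 0 0 0'
python3 -m handwheel '0.1 -0.6 0 0 0 0 0; 0.25 -1.2 0 0 0 0 0; 0.35 -1.8 0 0 0 0 0; 0.45 -2.4 0 0 0 0 0; 0.6 -3.0 0 0 0 0 0; 0.7 -3.6 0 0 0 0 0; 0.85 -4.2 0 0 0 0 0; 0.95 -4.8 0 0 0 0 0'
python3 -m handwheel '0.1 -0.6 0 0 0 0 0; 0.25 -1.2 0 0 0 0 0; 0.35 -1.8 0 0 0 0 0; 0.45 -2.3 0 0 0 0 0; 0.55 -2.8 0 0 0 0 0; 0.65 -3.2 0 0 0 0 0; 0.7 -3.6 0 0 0 0 0; 0.7 -3.6 0 0 0 0 0'
python3 - <<'E'
from h import *
g=get_image("side")
a=cv2.resize(g["color"][140:300,190:370],None,fx=4,fy=4,interpolation=3)[:600]
cv2.imwrite("pics/s4.png",a[:,:,::-1])
E
```

```text
time_s: 7.2
position: [0.4709, 0.2467, 0.2418]
tool_rot: [[-0.19, 0.982, 0.001], [0.982, 0.19, 0.0], [-0.0, 0.001, -1.0]]
ft_force: [0.8, 2.7, 1.8]
grip_width: -0.0002
gripper_force: 1.2
time_s: 7.87
position: [0.4802, 0.1989, 0.2412]
tool_rot: [[-0.19, 0.982, -0.0], [0.982, 0.19, 0.0], [0.0, -0.0, -1.0]]
ft_force: [-1.2, 3.4, -1.0]
grip_width: -0.0002
gripper_force: 1.1
time_s: 8.53
position: [0.4873, 0.1627, 0.2414]
tool_rot: [[-0.189, 0.982, 0.0], [0.982, 0.189, -0.001], [-0.001, 0.0, -1.0]]
ft_force: [0.2, 0.5, -0.9]
grip_width: -0.0
gripper_force: 0.1
```

View pics/s4.png

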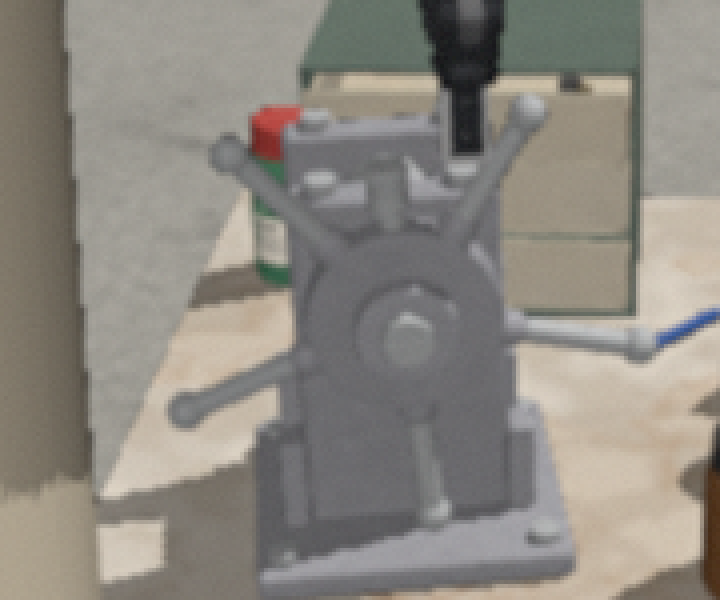

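The cup now stands near the top at crop (388,195). The balls sit where they did after the first push, so the wheel is about 4.2° short. I'll nudge it 8 mm further, then back off and up.

```bash
python3 -m handwheel '0.05 -0.25 0 0 0 0 0; 0.1 -0.5 0 0 0 0 0; 0.15 -0.7 0 0 0 0 0; 0.15 -0.8 0 0 0 0 0; 0.15 -0.8 0 0 0 0 0; 0.15 -0.8 0 0 0 0 0'
python3 -m handwheel '-0.05 0.3 0.5 0 0 0 0; -0.05 0.4 2 0 0 0 0; -0.05 0.4 5 0 0 0 0; -0.05 0.4 9 0 0 0 0; -0.05 0.4 13 0 0 0 0; -0.05 0.4 15 0 0 0 0; -0.05 0.4 15 0 0 0 0'
python3 - <<'E'
from h import *
g=get_image("side")
a=cv2.resize(g["color"][140:300,190:370],None,fx=4,fy=4,interpolation=3)[:600]
cv2.imwrite("pics/s5.png",a[:,:,::-1])
E
```

```text
time_s: 9.08
position: [0.4887, 0.1553, 0.2414]
tool_rot: [[-0.19, 0.982, 0.0], [0.982, 0.19, -0.0], [-0.0, 0.0, -1.0]]
ft_force: [-0.4, 0.9, -0.2]
grip_width: -0.0003
gripper_force: 0.3
time_s: 9.67
position: [0.4887, 0.1596, 0.3966]
tool_rot: [[-0.19, 0.982, 0.01], [0.982, 0.19, 0.0], [-0.001, 0.01, -1.0]]
ft_force: [0.4, 0.5, 0.7]
grip_width: -0.0001
gripper_force: 0.0
```

View pics/s5.png

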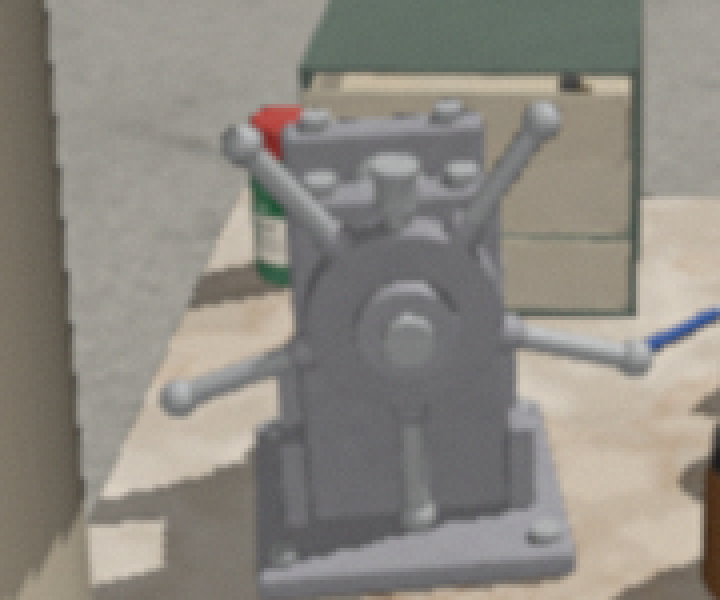

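The gripper is clear and the cup is upright at crop (393,185). Balls are at (242,143), (542,120), (637,357), (422,516) and (177,398). I'll check the angle before handing in.

```bash
python3 - <<'E'
from ang import *
angles(get_image("side"),[(242,143),(542,120),(637,357),(422,516),(177,398)])
E
```

```text
(242, 143) phi -36.5 r 111.3
(542, 120) phi 35.7 r 111.7
(637, 357) phi 107.5 r 113.3
(422, 516) phi 178.4 r 113.9
(177, 398) phi -109.0 r 113.1
```

The mean error is about −0.6°, well inside the 7° limit.

```bash
python3 -c "
from rig import env
print(env.close_job())"
```

```text
the job is handed in; nothing more can be done
None
```

The job is handed in: the last picture measured the oil cup within about 1° of straight up with the gripper clear of the wheel, but the hand-in returned no verdict.

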